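# Read the label of a glass colour sample under the bench magnifier

## Task

Take the blue glass sample plate out of the sawn firebrick and hold it in front of the bench magnifier so that the label on its frosted end (the end with the nipped corner) can be read: label side up and square to the lens, long edges level, the label on the lens's axis about 13 cm from the glass, and no finger on the frosted end. Leave the other plates, the striker and the ring where they are, do not bump the magnifier, and finish while still holding the plate there.

Things in the scene. Friction and masses are not known exactly. Their poses are not given: they have to be found in the camera images.
- rack_brick: pale soft firebrick on the robot's right, 230 (its y) x 114 (x) x 64 mm high, fixed, turned any way; origin: middle of underside. Three slots 10 mm wide, 12 mm deep are sawn along x over its top at y = -72, 0, +72 mm, open at both ends; in each a glass plate stands on its long edge, 38 mm of it above the brick, in any order
- blue_plate: PLATE TO TAKE: blue glass, 100 long x 8 thick x 50 mm high, 0.08 to 0.13 kg. Origin: middle of lower edge; x along it to the frosted end, y out of the label face, z up. Blue from x = -50 to 18 mm, frosted white 18 to 50. Upper frosted corner nipped at 45 deg, 11 mm. It always stands nip up: looking from the blue end to the frosted end, the label is on the left face
- blue_plate_frosted: the frosted white end of the blue plate, a rigid part of it; same origin and axes as the blue plate; it fills x = 18 to 50 mm
- blue_plate_label (a point): centre of the label, a yellow 24 x 30 mm sticker with dark lines on the +y face of the blue plate's frosted end, at (33, 4.5, 21) mm in the plate's frame; axes as the plate
- amber_plate: amber glass plate, same shape, frosted end, label and axes as the blue one; stays in its slot
- green_plate: green glass plate, same shape, frosted end, label and axes as the blue one; stays in its slot
- magnifier: bench magnifier lamp on the robot's left, fixed. Origin on the bench about below the lens; +x roughly away from the robot. White foot disc, radius 85, height 28 mm, centred at x = 120 mm; from it a jointed arm, 18 mm thick, rises upright to z = 165 mm, then leans back to the knuckle at (73, 0, 282) mm that carries the ring head
- lamp_head (a joint): tip of the ring head about its knuckle, rad; very stiff. At 0 the lens axis rises at 38 deg; positive lowers it. Already part of the pose of lens
- lens (a point): centre of the magnifier's lens (glass radius 66 mm) in its white ring lamp (outer radius 100 mm, from 20 mm below to 14 mm above the lens plane). z = lens axis, up and away from the robot to the reader's eye, rising at 34 to 42 deg; the work is held on the other side, best at z = -130 mm. y level, x down the slope of the lens plane; knuckle at x = 118 mm
- striker: flint striker lying on the bench, steel wire handle and round cup, 170 x 45 mm, 18 mm high; bystander. Origin: middle of underside, x to the cup
- ring: silver finger ring, 22 mm across, 6 mm high, lying on the soldering board; bystander. Origin: middle of underside
- board: pale honeycomb soldering board, 100 (x) x 140 (y) x 12 mm, fixed, under the ring; origin: middle of underside

How it is judged:
On the way:
1. the blue plate is held clear above the brick (height (world z) of blue_plate above 0.08 m and contact force between blue_plate and the fingers above 1 N and contact force between blue_plate and rack_brick below 0.05 N), for 0.1 s.
At the end, for the whole second after the job is handed in: Fingers alone hold the blue plate, off its frosted end, at rest, 80 mm or more up; label within 30 mm of the lens axis (x and y), 95 to 165 mm below the lens, facing up, square to it within 0.3 rad; long edges level within 0.2 rad; other plates, striker, ring within 20 mm of their start (all of step 1 and x of blue_plate_label in the frame of lens between -0.03 and 0.03 m and y of blue_plate_label in the frame of lens between -0.03 and 0.03 m and z of blue_plate_label in the frame of lens between -0.165 and -0.095 m and angle between the y axis of blue_plate and the z axis of lens, either way round below 0.3 rad and angle between blue_plate's own y axis and vertical below 1.3 rad and angle between blue_plate's own x axis and vertical between 1.37 and 1.77 rad and contact force between blue_plate_frosted and the fingers below 0.05 N and contact force between blue_plate and magnifier below 0.05 N and linear speed of blue_plate below 0.03 m/s and angular speed of blue_plate below 0.2 rad/s and distance of each of amber_plate, green_plate, striker, ring from where it was at the start of the episode below 0.02 m); the arm keeps its last pose, push and grip.
It fails at once if the magnifier is bumped (over 3 N) (contact force between magnifier and anything else above 3 N).
It fails at once if the amber or the green plate, the striker or the ring is moved by over 20 mm (not (distance of amber_plate from where it was at the start of the episode below 0.02 m) or not (distance of green_plate from where it was at the start of the episode below 0.02 m) or not (distance of striker from where it was at the start of the episode below 0.02 m) or not (distance of ring from where it was at the start of the episode below 0.02 m)).
It also fails if it takes over 37 s, if anything falls off the work surface, if the arm or the gripper's body presses on something with over 40 N, if the wrist force passes 120 N, or if a joint passes its speed limit or range.

## Robot

A 7-joint arm with a two-finger parallel gripper is mounted at the origin on the work surface. World frame = base frame: x ahead of the robot, y to its left, z up, the work surface at z = 0. Lengths are in m, angles in rad, forces in N, time in s.
With the tool pointing down it reaches from about 0.425 to 0.925 m from the base axis. Payload 6.8 kg.
Tool frame: the origin (TCP) lies on the front face of the gripper's body, between the roots of the fingers; the fingertips stand 73 mm ahead of it and the grasp point (between the pads) lies 54 mm ahead of it (env.nose_length is the distance from the TCP to the fingertips, in m); z points along the fingers, y is the line along which they close (so a half turn about z gives the same grasp; the last joint's range is limited). The gripper opens to 85 mm and grips with 20 to 120 N. Pads are 22 mm wide; open, the fingers measure 114 mm over their backs; the gripper's body (76 mm by 85 mm) begins 54 mm behind the grasp point. The pads swing forward as they close: fully open they stand 13 mm farther back than shut.
Start: joints at [-1.428, 0.477, 0.022, 1.555, -0.011, 1.109, -0.083], TCP at [0.168, 0.654, 0.304] pointing down, gripper open.
Joint ranges: [-2.96, 2.96], [-0.34, 2.1], [-1.41, 1.46], [0.24, 2.44], [-1.37, 4.51], [0.17, 1.92], [-2.96, 2.96]. Speed limits (rad/s): [2.39, 2.39, 3.14, 3.14, 3.14, 3.14, 3.14].

## Interface

Orientations are given as a unit quaternion [w, x, y, z].
In Python, from cell import env, kin, camera, calibration, job gives the robot as it stands. The module is installed in compiled form; this text tells all that it offers. Calls block until the motion is done:
- env.reach(position, orientation): joint-space move of the TCP to a pose.
- env.movel(position, velocity=0.15, rot=None, stop_force=None): straight line of the TCP; rot=None keeps the orientation; velocity is the mean speed in m/s. With stop_force (N) it stops when the force on the tool has changed by that much, and returns True; else False.
- env.goto_joints(angles): joint-space move.
- env.grip(opening, f_grip=None): finger opening in m; f_grip is the grip in N (None keeps the last); returns when the fingers have stopped.
- env.dwell(seconds).
- kin.inverse_kinematics(position, orientation): joint angles nearest the present ones, or None.
- env.get_state(): the state.
- camera(name): name is "side" or "top"; returns (picture, depth): 420x560x3 uint8, blue, green, red; 420x560 float32, m along the optical axis (not along the pixel's ray), 0 where there is no reading.
- calibration(name): a dict with "fx", "fy", "cx", "cy" (pixels), "rvec" (rotation vector, rad) and "tvec" (3), from world to camera coordinates, as OpenCV has them. Camera axes: x right, y down, z forward; pixel columns grow to the right and rows downward; lengths in m; the calibration is good to about 2 mm. A picture is of the moment at which its call begins. calibration takes no time and is no camera call.
A pose or a line that the arm cannot do raises env.PlanningError and nothing moves.
- job.job_done(): hands the job in; it is judged then, once.
The state is a dict: "time": time; "qpos": joint angles; "joint_velocities": joint speeds; "joint_torque": joint torques, N m; "tcp_pos": TCP position; "orientation": TCP orientation; "force": force on the tool from outside, world axes, zero at the start; "torque": the same for the moment, N m; "opening": finger opening in m; "gripper_force": force on a finger pad.
Only numpy, scipy, OpenCV 4.12 (cv2) and the standard library are available. Lean on these libraries where they do the work, as an engineer would, in place of code of your own. Each camera call takes 0.05 s, during which the arm holds its last target. There are 200 camera calls.

## Working session

There is one attempt and no reset: what is moved stays moved. The work goes in short steps, each a Python script; the robot and the scene stay as the last script left them, time stands still between calls to the robot, and variables do not carry over. Pictures are saved under pics/ and viewed, at most 10 in all, crops included, and the job is handed in when it is done.

```bash
mkdir -p pics; cat > h.py <<'E'
import numpy as np, cv2
from scipy.spatial.transform import Rotation as R
from cell import env, kin, camera, calibration, job
def cam(name):
    c=calibration(name); Rm=cv2.Rodrigues(np.array(c["rvec"],float))[0]; t=np.array(c["tvec"],float).ravel()
    return c,Rm,t
def cloud(name,depth):
    c,Rm,t=cam(name); v,u=np.mgrid[:420,:560]
    P=np.stack([(u-c["cx"])/c["fx"]*depth,(v-c["cy"])/c["fy"]*depth,depth],-1)
    W=(P-t)@Rm; W[depth<=0]=np.nan
    return W
def project(name,p):
    c,Rm,t=cam(name); q=Rm@np.asarray(p)+t
    return np.array([c["fx"]*q[0]/q[2]+c["cx"],c["fy"]*q[1]/q[2]+c["cy"]])
def q_wxyz(Rm): return R.from_matrix(Rm).as_quat()[[3,0,1,2]]
E
python3 - <<'E'
from h import *
for n in("side","top"):
    p,d=camera(n); cv2.imwrite(f"pics/{n}0.png",p); np.savez(f"{n}0.npz",p=p,d=d)
    c,Rm,t=cam(n); print(n,-Rm.T@t,Rm[2],c["fx"])
s=env.get_state(); print(s["time"],s["tcp_pos"],s["orientation"],s["opening"])
E
```

```text
side [ 0.07884185 -0.60387491  1.17095109] [ 0.41860936  0.53063098 -0.73701897] 523.5756749653013
top [0.50290288 0.06972022 1.49350197] [ 0.0834454   0.00962661 -0.99646585] 467.51219005635215
0.1 [0.16743459 0.65347113 0.3030131 ] [-4.61936242e-05  1.25064991e-01  9.92148202e-01 -8.31889178e-04] 0.08553281847379729
```

View pics/top0.png

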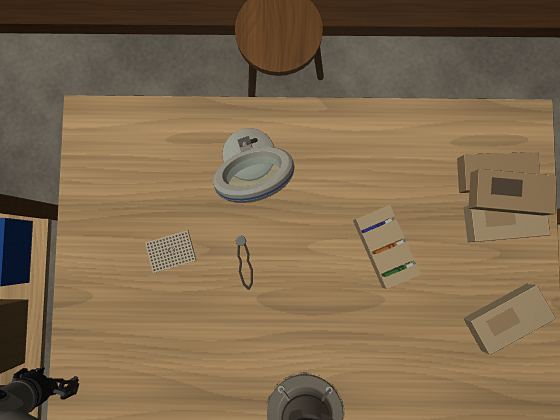

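View pics/side0.png

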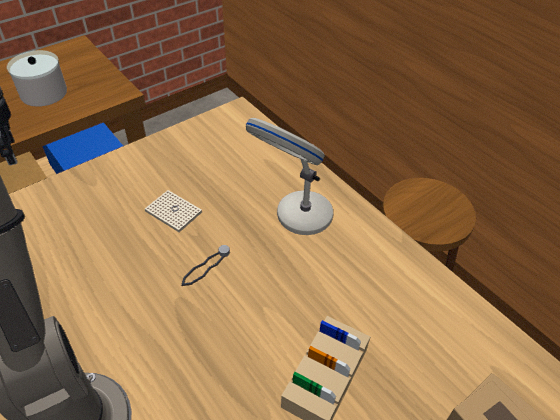

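The top view shows the lens ring at about (253,174), the brick at (385,248), and the blue plate in its far slot from (362,231) to (393,220), with the frosted end on the right (−y). In the side view the ring is at (285,142) and the blue plate at (340,333).

```bash
python3 - <<'E'
from h import *
for n,box in(("top",(200,300,120,210)),("side",(235,335,110,240))):
    f=np.load(n+"0.npz");p,d=f["p"],f["d"];W=cloud(n,d)
    u0,u1,v0,v1=box
    m=np.zeros(d.shape,bool);m[v0:v1,u0:u1]=1
    m&=(W[...,2]>0.2)
    P=W[m];print(n,"ring pts",len(P),P.min(0),P.max(0))
    # RANSAC plane
    rng=np.random.default_rng(0);best=None
    for _ in range(500):
        a,b,c=P[rng.choice(len(P),3,False)];k=np.cross(b-a,c-a);k/=np.linalg.norm(k)+1e-12
        i=abs((P-a)@k)<.003
        if best is None or i.sum()>best.sum():best=i
    Q=P[best];c=Q.mean(0);k=np.linalg.svd(Q-c,full_matrices=False)[2][2];k*=np.sign(k[2])
    ex=np.cross([0,0,1],k);ex/=np.linalg.norm(ex);ey=np.cross(k,ex)
    uv=np.c_[(Q-c)@ex,(Q-c)@ey].astype(np.float32)
    cc,r=cv2.minEnclosingCircle(uv);off=(P-c)@k
    print(len(Q),"n",k,"elev",np.degrees(np.arcsin(k[2])),"yaw",np.degrees(np.arctan2(k[1],k[0])),"centre",c+ex*cc[0]+ey*cc[1],r,"offs pct",np.percentile(off,[1,10,50,90,99]))
    hsv=cv2.cvtColor(p,cv2.COLOR_BGR2HSV)
    # foot
    m=np.zeros(d.shape,bool);m[v0:v1,u0:u1]=1;m&=(abs(W[...,2]-.028)<.006)&(hsv[...,1]<50)
    print("foot",m.sum(),cv2.minEnclosingCircle(W[m][:,:2].astype(np.float32)) if m.sum()>20 else"")
    # plates
    b=(345,430,200,295) if n=="top" else (275,375,315,420)
    reg=np.zeros(d.shape,bool);reg[b[2]:b[3],b[0]:b[1]]=1
    h=hsv[...,0];s=hsv[...,1]
    for name,mm in(("blue",(h>100)&(h<135)&(s>120)),("amber",(h>5)&(h<20)&(s>200)),("green",(h>45)&(h<85)&(s>120)),("white",(s<40)&(W[...,2]>.075))):
        q=reg&mm;Q=W[q];Q=Q[~np.isnan(Q[:,0])]
        nl,lab,st,ce=cv2.connectedComponentsWithStats(q.astype(np.uint8))
        for i in range(1,nl):
            if st[i,4]>=8:
                Q=W[lab==i];print(name,st[i],ce[i].round(1),"med",np.nanmedian(Q,0),"min",np.nanmin(Q,0),"max",np.nanmax(Q,0))
    q=reg&(abs(W[...,2]-.064)<.005);rc=cv2.minAreaRect(W[q][:,:2].astype(np.float32));print("brick",q.sum(),rc)
E
python3 - <<'E'
import cv2
a=cv2.imread('pics/top0.png')[200:295,340:435];b=cv2.imread('pics/side0.png')[310:405,280:375]
cv2.imwrite('pics/crop0.png',cv2.resize(cv2.hconcat([a,b]),None,fx=4,fy=4,interpolation=2))
E
```

```text
top ring pts 3476 [0.6063561  0.04899771 0.20366361] [0.7964939  0.24415548 0.45599115]
1449 n [0.71553212 0.24682162 0.65352343] elev 40.80778317918802 yaw 19.031789432801336 centre [0.6889019  0.14984617 0.37099323] 0.10790896415710449 offs pct [-0.02023786 -0.00599211  0.00136846  0.01116243  0.01292387]
foot 552 ((0.8049962520599365, 0.18697577714920044), 0.08072623610496521)
blue [378 221   7   5  17] [381.1 223.2] med [ 0.57941678 -0.21984028  0.10204067] min [ 0.57333115 -0.22949965  0.0783916 ] max [ 0.58596765 -0.20980737  0.11077609]
blue [362 225  16   8  41] [369.4 228.2] med [ 0.56424729 -0.18511856  0.10271629] min [ 0.55348647 -0.2063265   0.06564441] max [ 0.573435   -0.16638457  0.10789752]
green [382 266  25  10  74] [392.8 271.1] med [ 0.43750204 -0.25275527  0.10206573] min [ 0.42398308 -0.29187761  0.0611095 ] max [ 0.45352964 -0.22836585  0.11177721]
white [385 217   9   7  23] [389.  219.9] med [ 0.58885871 -0.24320485  0.10093862] min [ 0.57976936 -0.25732567  0.08387428] max [ 0.59821176 -0.23145508  0.10886324]
white [397 239   9   6  23] [400.7 241.4] med [
[... 1218 characters left out ...]
0.42621356 -0.29184462  0.06212474] max [ 0.45871502 -0.22770964  0.10745923]
white [347 333  14  15 118] [353.1 339.9] med [ 0.59092957 -0.24567604  0.09394208] min [ 0.58285627 -0.2608632   0.07543933] max [ 0.60168621 -0.23075283  0.10565527]
white [335 360  15  14 124] [342.2 366.5] med [ 0.52696142 -0.27950334  0.09524365] min [ 0.51946113 -0.29497864  0.07586562] max [ 0.5376966  -0.2648083   0.10593641]
white [321 387  15  15 131] [327.7 393.8] med [ 0.46046687 -0.30712624  0.09456631] min [ 0.45299561 -0.32297171  0.07524881] max [ 0.47036805 -0.29230686  0.10805046]
brick 3368 ((0.515680193901062, -0.24747449159622192), (0.23437117040157318, 0.11492087692022324), 23.205612182617188)
```

View pics/crop0.png

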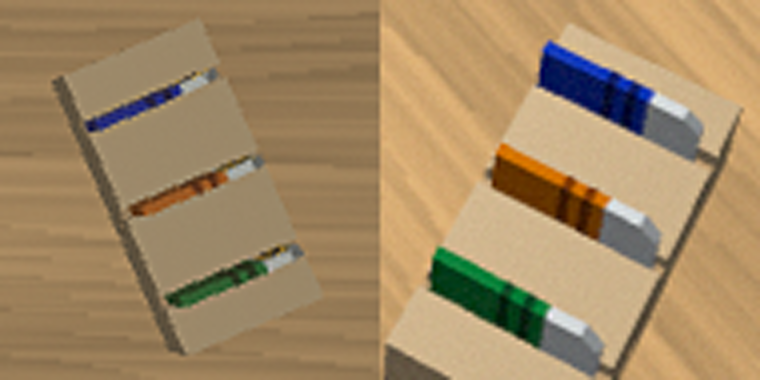

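The crops confirm the layout: the back faces are towards the side camera, the yellow labels are on the far face, and the nips are at the −y end. Depth is clean. Next: the lens centre, then IK for every pose.

```bash
cat > poses.py <<'E'
from h import *
n=np.array([.7151,.2477,.6537]);n/=np.linalg.norm(n)
lx=np.array([n[1],-n[0],0]);lx/=np.linalg.norm(lx)   # plate x at the end (level)
LENS=np.array([.69,.15,.37])
a=np.radians(23.3-90); px=np.array([np.cos(a),np.sin(a),0]); py=np.array([-px[1],px[0],0])
PC=np.array([.577,-.213,.052]); GX,GZ=-.018,.039
Rp=np.c_[px,py,[0,0,1]]; Rf=np.c_[lx,n,np.cross(lx,n)]
def tool(Rpl,s): return Rpl@np.c_[[-s,0,0],[0,s,0],[0,0,-1]]
def grasp(s,dz=0): return PC+Rp@[GX,0,GZ+.054]+[0,0,dz], q_wxyz(tool(Rp,s))
def final(s,z,lens=LENS): # label at lens-axis z
    return lens+z*n+Rf@(np.array([GX,0,GZ+.054])-[.033,.0045,.021]), q_wxyz(tool(Rf,s))
E
python3 - <<'E'
from poses import *
f=np.load("top0.npz");W=cloud("top",f["d"]);m=np.zeros((420,560),bool);m[120:210,200:300]=1;m&=W[...,2]>.2;P=W[m]
off=P@n-.7724;ex=np.cross([0,0,1],n);ex/=np.linalg.norm(ex);ey=np.cross(n,ex)
for lo,hi in((.008,.016),(-.02,.016),(-.004,.004)):
    Q=P[(off>lo)&(off<hi)];c,r=cv2.minEnclosingCircle(np.c_[Q@ex,Q@ey].astype(np.float32));print(lo,hi,len(Q),r,ex*c[0]+ey*c[1]+n*.7724)
for s in(1,-1):
    for p,q in(grasp(s,.15),grasp(s),final(s,-.23),final(s,-.135)):
        j=kin.inverse_kinematics(p,q);print(s,p.round(3),None if j is None else np.round(j,2))
q0=env.get_state()["orientation"]
for az in(75,40,0,-20):
    for r in (.44,):
        A=np.radians(az);Rz=R.from_euler('z',az-75.6,degrees=True)*R.from_quat(np.array(q0)[[1,2,3,0]])
        j=kin.inverse_kinematics([r*np.cos(A),r*np.sin(A),.33],Rz.as_quat()[[3,0,1,2]]);print(az,None if j is None else np.round(j,2))
E
```

```text
0.008 0.016 1080 0.11161062121391296 [0.69630406 0.14302799 0.36570763]
-0.02 0.016 3435 0.14659523963928223 [0.71331361 0.15622608 0.34209941]
-0.004 0.004 1568 0.10790852457284927 [0.68900882 0.14988335 0.37109047]
1 [ 0.57  -0.196  0.295] [-0.42  0.5   0.9   1.79 -0.44  1.07  1.05]
1 [ 0.57  -0.196  0.145] [-0.39  0.75  0.9   1.9  -0.76  0.88  1.3 ]
1 [0.461 0.125 0.271] None
1 [0.529 0.148 0.333] [-0.43  0.03  0.02  2.24  0.29  0.17 -0.35]
-1 [ 0.57  -0.196  0.295] [-0.59  0.71  1.28  1.79 -0.73  1.21 -1.83]
-1 [ 0.57  -0.196  0.145] [-0.55  1.02  1.26  1.91 -1.1   1.14 -1.57]
-1 [0.461 0.125 0.271] None
-1 [0.529 0.148 0.333] [ 0.63  0.14 -1.07  2.18  0.76  0.24  2.39]
75 [-1.45  0.06 -0.    2.05 -0.    1.03 -0.14]
40 [-1.12  0.05  0.3   2.07 -0.02  1.03 -0.12]
0 [-0.91  0.03  0.81  2.09 -0.03  1.03 -0.09]
-20 [-0.59  0.03  0.84  2.09 -0.03  1.03 -0.09]
```

```bash
python3 - <<'E'
from poses import *
from scipy.optimize import least_squares
f=np.load("top0.npz");W=cloud("top",f["d"]);m=np.zeros((420,560),bool);m[120:210,200:300]=1;m&=W[...,2]>.2;P=W[m]
off=P@n-.7724;Q=P[(off>.006)&(off<.016)]
ex=np.cross([0,0,1],n);ex/=np.linalg.norm(ex);ey=np.cross(n,ex)  # ey up the slope
u=np.c_[Q@ex,Q@ey];c0=np.array([LENS@ex,LENS@ey])
d=u-c0;ang=np.degrees(np.arctan2(d[:,1],d[:,0]));r=np.hypot(*d.T);pts=[]
for a in range(-60,240,10):
    k=(((ang-a+180)%360-180).__abs__()<5)&(r<.125)
    if k.sum()>3: pts.append(u[k][np.argmax(r[k])])
pts=np.array(pts);g=least_squares(lambda x:np.hypot(*(pts-x[:2]).T)-x[2],[*c0,.1],loss="soft_l1",f_scale=.002)
print(len(pts),g.x[2],"LENS",ex*g.x[0]+ey*g.x[1]+n*.7724,np.abs(g.fun).round(3))
for s in(1,-1):
  for phi in(15,30,45,60):
    T=R.from_euler('y',-phi,degrees=True).as_matrix()  # in plate frame: -z -> towards +x
    for nm,Rpl,o in(("G",Rp,PC+Rp@[GX,0,GZ]),("U",Rp,PC+Rp@[GX,0,GZ]+[0,0,.12]),("F-.23",Rf,LENS-.23*n+Rf@[GX-.033,-.0045,GZ-.021]),("F",Rf,LENS-.135*n+Rf@[GX-.033,-.0045,GZ-.021])):
        t=Rpl@T@np.c_[[-s,0,0],[0,s,0],[0,0,-1]]
        j=kin.inverse_kinematics(o-.054*t[:,2],q_wxyz(t));print(s,phi,nm,t[:,2].round(2),None if j is None else np.round(j,2))
E
```

```text
30 0.0965597278012188 LENS [0.68476647 0.14621488 0.37712134] [0.002 0.002 0.001 0.001 0.    0.001 0.002 0.    0.001 0.001 0.001 0.
 0.    0.002 0.001 0.001 0.    0.001 0.001 0.001 0.    0.001 0.001 0.002
 0.    0.    0.002 0.002 0.001 0.   ]
1 15 G [ 0.1  -0.24 -0.97] [-0.46  0.64  0.77  2.02 -0.43  0.52  0.94]
1 15 U [ 0.1  -0.24 -0.97] [-0.5   0.42  0.79  1.94 -0.12  0.74  0.71]
1 15 F-.23 [ 0.68 -0.04 -0.73] [ 0.11  0.11 -0.79  2.39  1.49  0.54 -1.73]
1 15 F [ 0.68 -0.04 -0.73] [-1.06  0.04  0.46  2.26  1.11  0.46 -1.29]
1 30 G [ 0.2  -0.46 -0.87] [-0.44  0.57  0.54  2.12  0.58  0.36 -0.12]
1 30 U [ 0.2  -0.46 -0.87] [-0.6   0.38  0.74  2.06  0.39  0.58  0.17]
1 30 F-.23 [ 0.7  -0.29 -0.66] [-1.28  0.16  0.47  2.41  1.32  0.74 -1.79]
1 30 F [ 0.7  -0.29 -0.66] [-1.21  0.15  0.5   2.21  1.17  0.75 -1.49]
1 45 G [ 0.28 -0.65 -0.71] [-0.58  0.66  0.56  2.19  1.26  0.45 -0.93]
1 45 U [ 0.28 -0.65 -0.71] [-0.8   0.47  0.84  2.16  0.86  0.53 -0.39]
1 45 F-.23 [ 0.67 -0.52 -0.54] [-1.42  0.36  0.56  2.32  1.16  0.92 -1.8 ]
1 45 F [ 0.67 -0.52 -0.54] [-1.34  0.33  0.58  2.14  1.1   0.96 
[... 762 characters left out ...]
 [-0.9   0.16  0.05  2.39  1.34  0.82  1.34]
-1 30 F [ 0.7  -0.29 -0.66] [-0.82  0.15  0.06  2.19  1.21  0.82  1.63]
-1 45 G [ 0.28 -0.65 -0.71] [-0.3   0.58  0.21  2.18  1.37  0.65  2.16]
-1 45 U [ 0.28 -0.65 -0.71] [-0.27  0.35  0.15  2.13  1.13  0.79  2.54]
-1 45 F-.23 [ 0.67 -0.52 -0.54] [-0.94  0.32 -0.01  2.29  1.23  1.11  1.29]
-1 45 F [ 0.67 -0.52 -0.54] [-0.86  0.29 -0.    2.11  1.2   1.13  1.52]
-1 60 G [ 0.34 -0.8  -0.5 ] [-0.37  0.71  0.16  2.21  1.57  0.93  1.84]
-1 60 U [ 0.34 -0.8  -0.5 ] [-0.3   0.44  0.08  2.19  1.42  1.01  2.17]
-1 60 F-.23 [ 0.59 -0.71 -0.38] [-0.94  0.48 -0.05  2.18  1.15  1.37  1.25]
-1 60 F [ 0.59 -0.71 -0.38] [-0.87  0.45 -0.04  2.01  1.18  1.41  1.46]
```

```bash
cat >> poses.py <<'E'
LENS=np.array([.6848,.1462,.3771]); GX=-.024; PC=PC+.001*py
TT=R.from_euler('y',-30,degrees=True).as_matrix()@np.diag([-1,1,-1])   # tool in plate frame
GP=np.array([GX,0,GZ])-.054*TT[:,2]                                     # TCP in plate frame
def at(Rpl,o): return o+Rpl@GP, q_wxyz(Rpl@TT)
def fin(z): return at(Rf,LENS+z*n-Rf@[.033,.0045,.021])
E
python3 - <<'E'
from poses import *
T=lambda s:print(s,round(env.get_state()["time"],2),np.round(env.get_state()["tcp_pos"],3),np.round(env.get_state()["qpos"],2))
env.goto_joints([-1.45,.06,0,2.05,0,1.03,-.14]);T("A")
env.grip(.05)
env.goto_joints([-.6,.06,.74,2.07,0,1.03,0]);T("B")
p,q=at(Rp,PC+[0,0,.08]);env.reach(p,q);T("U")
im,_=camera("side");im2,_=camera("top")
a=im[290:410,260:380];b=im2[180:300,330:450]
cv2.imwrite("pics/u.png",cv2.resize(cv2.hconcat([a,b]),None,fx=3.3,fy=3.3,interpolation=2))
g=at(Rp,PC)[0];print(project("side",p),project("side",g))
E
```

```text
A 1.03 [0.115 0.429 0.331] [-1.45  0.06 -0.    2.05  0.    1.03 -0.14]
B 3.73 [ 0.437 -0.113  0.331] [-0.6   0.06  0.74  2.07 -0.    1.03 -0.  ]
U 4.5 [ 0.557 -0.166  0.218] [-0.65  0.48  0.8   2.09  0.28  0.48  0.22]
[323.64861128 292.92130364] [320.79781518 312.64293718]
```

View pics/u.png

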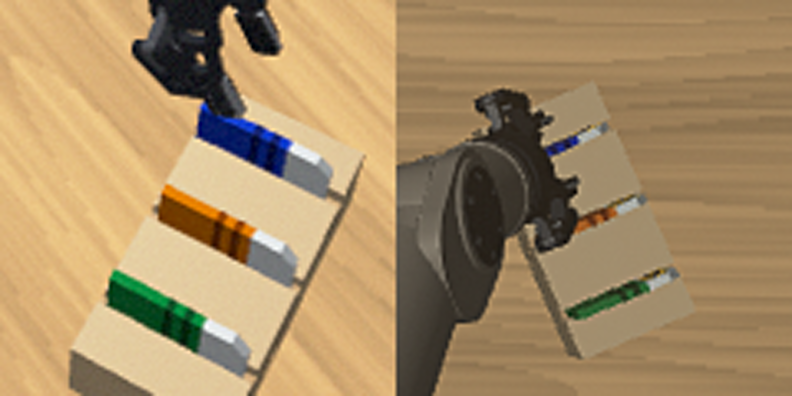

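The fingers straddle the blue plate over its blue end (side crop, about (200,100)), clear of the amber one. I'll descend, grip and lift.

```bash
python3 - <<'E'
from poses import *
def T(s):
    e=env.get_state();print(s,round(e["time"],2),np.round(e["tcp_pos"],3),"F",np.round(e["force"],1),"op",round(e["opening"],4),"gf",e["gripper_force"])
print(env.movel(at(Rp,PC)[0],velocity=.1,stop_force=8));T("G")
env.grip(0.0,f_grip=30);T("grip")
print(env.movel(at(Rp,PC+[0,0,.08])[0],velocity=.08));T("up")
im,d=camera("side");im2,d2=camera("top");np.savez("side1.npz",p=im,d=d);np.savez("top1.npz",p=im2,d=d2)
a=im[270:410,260:400];b=im2[170:310,320:460]
cv2.imwrite("pics/v.png",cv2.resize(cv2.hconcat([a,b]),None,fx=2.8,fy=2.8,interpolation=2))
E
```

```text
False
G 5.55 [ 0.558 -0.166  0.138] F [0.5 0.2 0.3] op 0.05 gf 0.0
grip 6.0 [ 0.558 -0.166  0.138] F [-1.1  2.5  5.7] op 0.0076 gf 33.59101116657257
False
up 7.15 [ 0.557 -0.166  0.217] F [-0.6 -0.1 -0.9] op 0.0077 gf 32.62141764163971
```

View pics/v.png

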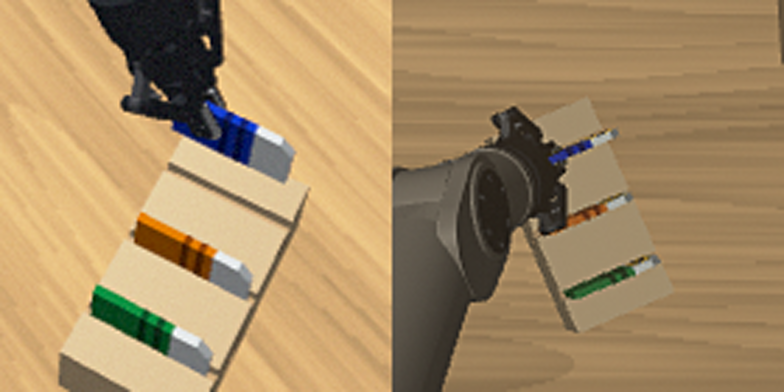

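The plate is gripped and lifted clear, with the other plates in place. I'll check the in-hand pose, then move to a point short of the lens.

```bash
cat > hand.py <<'E'
from poses import *
def check(f,Rpl,o,box):
    W=cloud("side",f["d"]);hsv=cv2.cvtColor(f["p"],cv2.COLOR_BGR2HSV);L=(W-o)@Rpl
    near=(L[...,0]>-.06)&(L[...,0]<.065)&(abs(L[...,1])<.015)&(L[...,2]>-.015)&(L[...,2]<.065)
    for nm,m in(("white",near&(hsv[...,1]<50)&(hsv[...,2]>110)),("blue",near&(hsv[...,0]>100)&(hsv[...,0]<135)&(hsv[...,1]>120)),("yellow",near&(hsv[...,0]>18)&(hsv[...,0]<35)&(hsv[...,1]>130))):
        Q=L[m]
        if len(Q)<8: print(nm,len(Q));continue
        print(nm,len(Q),"min",np.percentile(Q,2,axis=0).round(4),"max",np.percentile(Q,98,axis=0).round(4),"med",np.median(Q,0).round(4))
        if nm=="white": print(" y slope vs x,z",np.linalg.lstsq(np.c_[Q[:,[0,2]],np.ones(len(Q))],Q[:,1],rcond=None)[0].round(3))
def pose_now(): # plate pose implied by the TCP
    e=env.get_state();w,x,y,z=e["orientation"];Rt=R.from_quat([x,y,z,w]).as_matrix();Rpl=Rt@TT.T
    return Rpl,np.array(e["tcp_pos"])-Rpl@GP
E
python3 - <<'E'
from hand import *
check(np.load("side1.npz"),*pose_now(),None)
env.grip(0.0,f_grip=60)
p,q=fin(-.22);j=kin.inverse_kinematics(p,q);print(p,None if j is None else np.round(j,2))
try: env.movel(p,velocity=.12,rot=q)
except env.PlanningError as x: print("plan",x)
e=env.get_state();print(e["time"],e["tcp_pos"],np.round(e["qpos"],2),e["opening"],np.round(e["force"],1))
E
```

```text
white 216 min [ 0.0095 -0.0051  0.0019] max [0.0509 0.005  0.054 ] med [ 0.0353 -0.0028  0.0308]
 y slope vs x,z [-0.035  0.059 -0.003]
blue 246 min [-0.0431 -0.0055  0.0013] max [0.0179 0.0045 0.0532] med [-0.001  -0.0028  0.0309]
yellow 0
[0.45676595 0.15610895 0.2793601 ] [-1.95  0.41  1.35  2.41  1.08  0.39 -1.54]
11.0333 [0.45681254 0.15585029 0.2793538 ] [-1.97  0.54  1.45  2.41  0.81  0.26 -1.29] 0.006543194976637555 [ 0.3  0.3 -0.4]
```

```bash
python3 - <<'E'
from hand import *
try:
    for z in (-.18,-.135):
        r=env.movel(fin(z)[0],velocity=.06,stop_force=6);e=env.get_state();print(r,e["time"],e["tcp_pos"],np.round(e["qpos"],2),np.round(e["force"],1))
except env.PlanningError as x: print("plan",x)
im,d=camera("side");im2,d2=camera("top")
cv2.imwrite("pics/f.png",cv2.resize(cv2.hconcat([im[60:340,60:400],im2[90:370,170:510]]),(800,330)))
Rpl,o=pose_now();check(dict(p=im,d=d),Rpl,o,None)
lab=o+Rpl@[.033,.0045,.021];v=lab-LENS;lyy=np.cross(n,[0,0,1]);lyy/=np.linalg.norm(lyy)
print("label in lens",v@np.cross(lyy,n),v@lyy,v@n,"ang",np.arccos(Rpl[:,1]@n),"level",Rpl[2,0],"h",o[2])
E
```

```text
False 11.85 [0.48512757 0.16579411 0.30523568] [-1.94  0.47  1.43  2.33  0.81  0.35 -1.23] [-0.3 -0.2 -1.4]
False 12.75 [0.51729664 0.17689314 0.33461631] [-1.89  0.4   1.38  2.24  0.79  0.43 -1.15] [ 0.4 -0.8 -1.2]
white 51 min [-0.0065 -0.003   0.0159] max [0.0525 0.0047 0.0539] med [0.0392 0.0006 0.047 ]
 y slope vs x,z [-0.009  0.043 -0.001]
blue 98 min [-0.0461 -0.0122  0.0395] max [0.0162 0.0052 0.0585] med [-0.0145  0.0008  0.0487]
yellow 5
label in lens 3.1093932629788767e-06 6.29326988080478e-05 -0.13556631307269934 ang 0.0006986198134024055 level 0.00034155001600947617 h 0.2696327229834705
```

View pics/f.png

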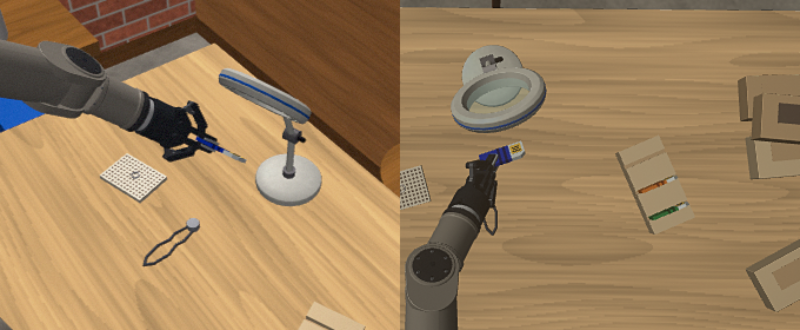

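The plate is held below the lens with the yellow label up and nothing touching the magnifier. The plates, striker and ring look undisturbed. I'll let it settle and hand in.

```bash
python3 - <<'E'
from h import *
env.dwell(.5); e=env.get_state(); print(e["time"],e["opening"],e["gripper_force"],np.abs(e["joint_velocities"]).max())
print(job.job_done())
E
```

```text
13.35 0.007032964835461285 62.75728225708008 0.0016755845806859702
the job is handed in; nothing more can be done
None
```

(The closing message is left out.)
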